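# Wedge the rocking controller box

## Robot

A 7-joint arm with a two-finger parallel gripper is mounted at the origin on the work surface. World frame = base frame: x ahead of the robot, y to its left, z up, the work surface at z = 0. Lengths are in mm, angles in rad, forces in N, time in s.
With the tool pointing down it reaches from about 400 to 875 mm from the base axis. Payload 6.5 kg.
Tool frame: the origin (TCP) lies midway between the tips of the shut fingers; the grasp point (between the pads) lies 19 mm behind it (manip.pinch_z is the distance from the TCP to the grasp point, in mm); z points along the fingers, y is the line along which they close (so a half turn about z gives the same grasp; the last joint's range is limited). The gripper opens to 88 mm and grips with 3 to 60 N. Pads are 18 mm wide; open, the fingers measure 123 mm over their backs; the gripper's body (75 mm by 187 mm) begins 45 mm behind the grasp point.
Start: joints at [1.185, 0.536, -0.004, 1.538, 0.003, 1.067, -0.071], TCP at [204.341, -617.037, 238.716] pointing down, gripper open.
Joint ranges: [-2.7, 2.7], [-0.37, 2.16], [-1.27, 1.26], [0.24, 2.4], [-1.31, 4.45], [0.19, 1.91], [-2.76, 2.76]. Speed limits (rad/s): [2.39, 2.39, 3.14, 3.14, 3.14, 3.14, 3.14].

## Interface

Orientations are given as [roll, pitch, yaw] about the fixed x, y, z axes, in that order (R = Rz(yaw) Ry(pitch) Rx(roll)).
In Python, from plant import readout, imaging, order, manip gives the robot as it stands. The module is installed in compiled form; this text tells all that it offers.
- The arm moves only by the tool play_rows, never from a script. Its arguments are lists of equal length, an entry for each row: "delta_rot": the turn, a rotation vector about the world's x, y, z in units of 5 degrees (1.0 is 5 degrees), a list of three; "translation": the shift along the world's x, y, z in units of 30 mm (1.0 is 30 mm), a list of three; "grip": the opening, from -1 (shut) to 1 (fully open). In form: {"delta_rot": [[ax, ay, az], ...], "translation": [[x, y, z], ...], "grip": [grip, ...]}. A call has 1 to 20 rows; each row shifts and turns the commanded pose from where the row before left it; what a row does not reach is not made up. A row lasts 1/8 s, in which the tool goes at most 62.5 mm and 10.7 degrees, less where a joint would pass 70% of its speed; a pose out of reach is approached as far as the arm can. A call is refused whole if a number of a shift passes 1 or a number of a turn 1, either way. A call with a gripper value outside its range is refused whole. The fingers move at their own pace and stop on an object; "newtons" is the grip in N (left out, the last holds). Time passes only in rows, so rows that do not move let the fingers close. It gives the time, the measured TCP pose, the force, the opening and the grip force at its end, in the units of the state.
- readout.read_state(): the state, without advancing time (a new reading comes with each control period).
- imaging.snapshot(name): name is "side" or "top"; returns the picture (480x640x3 uint8, red, green, blue); there is no depth.
- imaging.calibration(name): a dict with "fx", "fy", "cx", "cy" (pixels), "R" (3x3) and "t" (3): a world point X has camera coordinates R X + t. Camera axes: x right, y down, z forward; pixel columns grow to the right and rows downward; lengths in mm; the calibration is good to about 2 mm. A picture is of the moment at which its call begins. calibration takes no time and is no camera call.
- order.close_job(): hands the job in; it is judged then, once.
The state is a dict: "time": time; "joints": joint angles; "qvel": joint speeds; "joint_torque": joint torques, N m; "position": TCP position; "eef_rot": TCP orientation; "contact_force": force on the tool from outside, world axes, zero at the start; "wrist_torque": the same for the moment, N m; "gripper_width": opening from 0.0 (shut) to 1.0 (fully open); "grip_force": force on a finger pad.
Only numpy, scipy, OpenCV 4.12 (cv2) and the standard library are available. Lean on these libraries where they do the work, as an engineer would, in place of code of your own. Each camera call takes 0.05 s, during which the arm holds its last target. There are 200 camera calls.

## Task

The grey controller box rocks because its far-left foot (far from the robot, on the robot's left) is too short. Press the lid down over that foot until the box rocks over onto it, let go, then push the wooden wedge, thin end first, along the bench under that foot until the box sits level and no longer rocks, without lifting anything, shoving the box away or disturbing the other things. Finish while still holding a fingertip firmly down on that corner of the lid, with the box staying level on the wedge.

Things in the scene. Friction and masses are not known exactly. Their poses are not given: they have to be found in the camera images.
- box: rocking controller box: grey plastic, 200 x 150 mm (its x, y), lid top 64 mm and underside 20 mm above the bench, 1.1 to 1.5 kg. Round feet, 18 mm across, at x = +-82, y = +-57 mm; three full length, of grippy rubber, the far-left one (+82, +57) short. Origin: centre of the footprint at bench level, z up. Left alone it stands level on the three good feet
- corner (a point): point on the lid's top straight above the short foot (64 mm above the bench when level), 18 mm inside the box's left (+y) and far (+x) faces. 2 to 4 N down here (up to 10 N if the finger drags on the lid) tips the box about its other diagonal until the short foot meets the bench, 6 to 11 mm lower (0.06 to 0.12 rad); let go, it falls back level
- short_foot (a point): centre line of the short foot, at the level of the box's underside (20 mm above the bench when level). The foot ends 6 to 11 mm above the bench; how much is not told and must be felt. The box's left (+y) face is 18 mm farther out
- wedge: plain wooden wedge flat on the bench left of the box, 60 g, 100 mm long (its y), 50 mm wide (its x). Its top slopes straight from 1.5 mm at the thin end (own -y, towards the box) to 24 mm at the thick end (own +y, an upright face). Origin: centre of the underside. It slides with under 1 N
- thin_edge (a point): middle of the wedge's thin end, at bench level. The wedge meets the short foot's outer rim when this is about 20 to 45 mm past that rim, and from there resists a push clearly (3 to 6 N)
- thick_end (a point): middle of the wedge's thick end face, 12 mm above the bench. With the wedge home it stands 45 to 75 mm outside the box. The wedge stays where it is left and does not slip out under load
- motor: bystander, not to be disturbed: a 42 mm square, 40 mm tall stepper motor standing shaft up (58 mm over the shaft); origin: on its underside
- offcut: bystander, not to be disturbed: a 100 x 20 x 20 mm offcut of aluminium profile, lying flat; origin: on its underside
- bracket: bystander, not to be disturbed: an L-shaped plywood bracket, 70 x 70 mm, 50 mm tall; origin: on its underside
- pot: bystander, not to be disturbed: a small terracotta flowerpot, 64 mm wide, 55 mm tall; origin: on its underside
- jar: bystander, not to be disturbed: a small clear jar with a black cap, 52 mm wide, 55 mm tall; origin: on its underside
- driver: bystander, not to be disturbed: a screwdriver lying flat, 170 mm long along its x
- board: bystander, not to be disturbed: a small circuit board, 68 x 53 mm, about 18 mm tall; origin: on its underside
Things that resemble listed ones, but are neither listed nor needed, are in the scene too. Several things have the shape of the wedge; the one meant has the colours described above.

How it is judged (in metres and radians):
On the way, in this order (a step that is already met when the one before it is completed fails the run):
1. a finger pressed on the box makes it rock visibly (over 0.03 rad) (angle between box's own z axis and vertical above 0.03 rad and contact force between the fingers and box above 0.5 N), for 0.1 s.
2. the finger has let go of the box and it stands level again (angle between box's own z axis and vertical below 0.02 rad and contact force between the fingers and box below 0.1 N), for 0.1 s.
At the end, for the whole second after the job is handed in: A finger presses the box over 3 N, gripper within 70 mm of the corner; the box, level within 0.02 rad and within 30 mm of its start, bears on the wedge over 1 N; the wedge lies flat, untouched, within 30 mm of the foot sideways, thin end under the foot, thick end outside the box; at rest (horizontal distance between the grasp point and corner below 0.07 m and contact force between the fingers and box above 3 N and contact force between wedge and box above 1 N and angle between box's own z axis and vertical below 0.02 rad and x of wedge in the frame of box between 0.052 and 0.112 m and y of thin_edge in the frame of box between 0 and 0.06 m and y of thick_end in the frame of box above 0.09 m and height (world z) of wedge below 0.006 m and contact force between the fingers and wedge below 0.1 N and linear speed of each of box, wedge below 0.02 m/s and distance of box from where it was at the start of the episode below 0.03 m); the arm keeps its last pose, push and grip.
It fails at once if the wedge is lifted off the bench instead of being slid (height (world z) of wedge above 0.012 m).
It fails at once if the box is lifted (height (world z) of box above 0.015 m).
It fails at once if the box is tipped over or stood on edge (angle between box's own z axis and vertical above 0.25 rad).
It fails at once if the box is shoved more than 30 mm along the bench (distance of box from where it was at the start of the episode above 0.03 m).
It fails at once if a bystander is knocked out of its place (more than 30 mm) (distance of any of motor, offcut, bracket, pot, jar, driver, board from where it was at the start of the episode above 0.03 m).
It also fails if it takes over 53 s, if anything falls off the work surface, if the arm or the gripper's body presses on something with over 40 N, if the wrist force passes 120 N, or if a joint passes its speed limit or range.

## Working session

There is one attempt and no reset: what is moved stays moved. The work goes in short steps, Python scripts to look and compute and a tool call to move; the robot and the scene stay as the last step left them, time stands still between calls to the robot, and variables do not carry over. Pictures are saved under pics/ and viewed, at most 10 in all, crops included, and the job is handed in when it is done.

Besides the shell and the picture viewer there is one more tool, called as name(argument=value, ...), one argument or row to a line, values as JSON. play_rows: Moves the arm, as the interface text tells. Its arguments: {"type":"object","properties":{"delta_rot":{"type":"array"},"translation":{"type":"array"},"grip":{"type":"array"},"newtons":{"type":"number"}},"required":["delta_rot","translation","grip"]}

```bash
mkdir -p pics
python3 - <<'E'
from plant import readout, imaging, order, manip
import cv2
for n in("top","side"):
    cv2.imwrite(f"pics/{n}0.png",imaging.snapshot(n)[:,:,::-1])
    c=imaging.calibration(n);print(n,c)
s=readout.read_state();print(s["time"],s["position"],s["eef_rot"],s["contact_force"],manip.pinch_z)
E
```

```text
top {'fx': 555.207241945304, 'fy': 555.207241945304, 'cx': 314.5760295137807, 'cy': 232.74664791518748, 'R': array([[-0.13328955, -0.99107657, -0.00106007],
       [-0.97096498,  0.13079899, -0.20029637],
       [ 0.19864769, -0.02566813, -0.97973478]]), 't': array([125.74034917, 534.12788163, 956.84121088])}
side {'fx': 442.8939472188235, 'fy': 442.8939472188235, 'cx': 323.54690479836114, 'cy': 235.83542080954365, 'R': array([[-0.90654886, -0.42207335, -0.00482293],
       [-0.20487513,  0.44997278, -0.86922418],
       [ 0.36904655, -0.78700609, -0.49439464]]), 't': array([524.47417662, 145.00976507, 743.01778346])}
0.1 [ 204.15798345 -616.53367151  237.93873308] [-3.14006770e+00  1.12440317e-04  3.19855993e-01] [ 0.31935796 -0.39995578 -0.60124702] 18.700000000000003
```

View pics/top0.png

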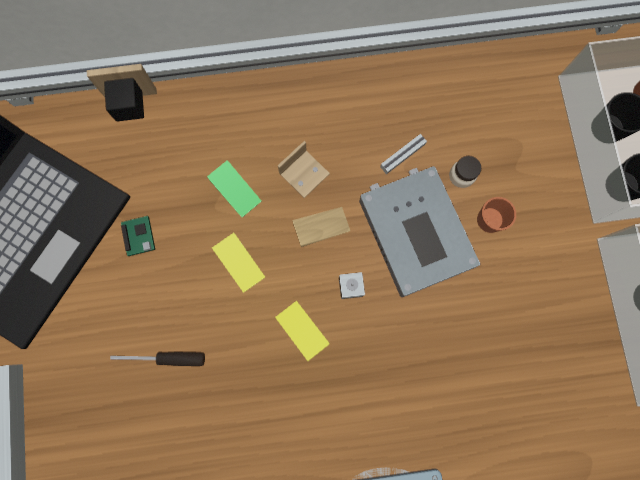

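View pics/side0.png

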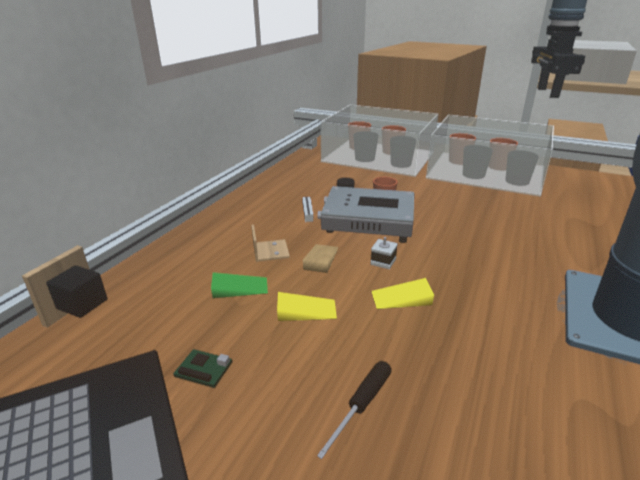

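The wooden wedge is at top (321,226). The look-alikes are yellow at (239,262) and (302,331), and green at (234,188). Only the first is plain wood. The box's far-left corner is at about (362,198). I'll confirm both in an enlarged crop.

```bash
python3 - <<'E'
import cv2
a=cv2.imread("pics/top0.png")[135:315,270:510]
cv2.imwrite("pics/crop0.png",cv2.resize(a,None,fx=3.3333,fy=3.3333,interpolation=cv2.INTER_CUBIC))
E
cat > h.py <<'E'
import numpy as np
from plant import imaging
def w(n,u,v,z):
    c=imaging.calibration(n);R=np.array(c["R"]);t=np.array(c["t"])
    d=R.T@np.array([(u-c["cx"])/c["fx"],(v-c["cy"])/c["fy"],1]);o=-R.T@t
    return (o+d*(z-o[2])/d[2])[:2].round(1)
E
```

```text
(no output)
```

View pics/crop0.png

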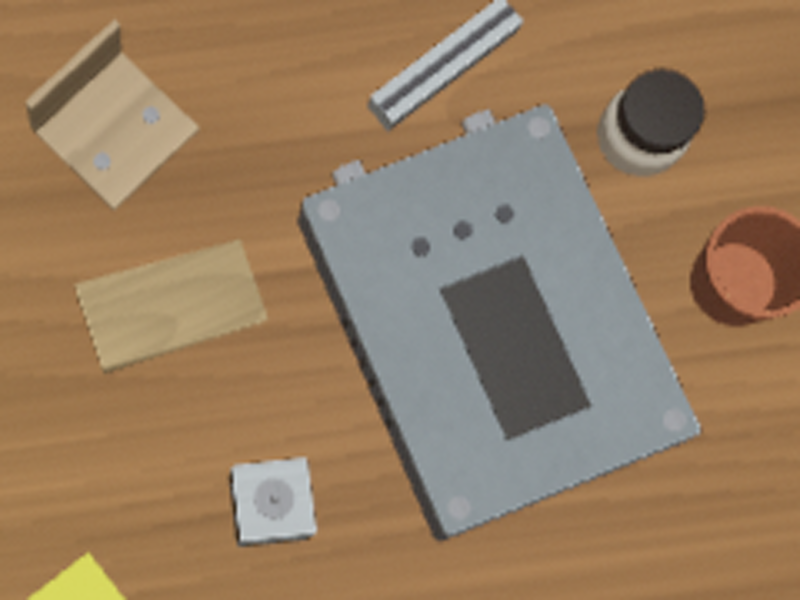

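```bash
cat > g.py <<'E'
from h import *
from scipy.optimize import least_squares
k=240/800
p=lambda c,z:w("top",270+c[0]*k,135+c[1]*k,z)
def fit(P,L):
    f=lambda q:((np.array(L)@np.array([[np.cos(q[2]),np.sin(q[2])],[-np.sin(q[2]),np.cos(q[2])]])+q[:2])-P).ravel()*[1]
    r=least_squares(f,[*np.mean(P,0),0]);return r.x,r.fun.round(1)
if __name__=="__main__":
    box=np.array([p(c,64) for c in [(303,200),(549,106),(700,432),(445,537)]])
    b,e=fit(box,[(100,75),(100,-75),(-100,-75),(-100,75)]);print("box",b,e)
    wd=np.array([p(c,z) for c,z in [((241,241),1.5),((267,320),1.5),((77,284),24),((106,370),24)]])
    q,e=fit(wd,[(25,-50),(-25,-50),(25,50),(-25,50)]);print("wedge",q,e)
    T=lambda q,x,y:(q[:2]+[x*np.cos(q[2])-y*np.sin(q[2]),x*np.sin(q[2])+y*np.cos(q[2])]).round(1)
    print("corner",T(b,82,57),"thin",T(q,0,-50),"thick",T(q,0,50))
    c,s=np.cos(b[2]),np.sin(b[2]);inb=lambda X:(np.array([[c,s],[-s,c]])@(X-b[:2])).round(1)
    print("inbox: thin",inb(T(q,0,-50)),"thick",inb(T(q,0,50)))
    print("lid bolt FL",p((329,209),64),"FLcorner",box[0])
    for n,c,z in[("motor",(273,500),40),("bracketlow",(114,207),5),("bracket right",(197,127),5),("bracket top L",(30,105),50),("brt",(118,22),50),("offcut",(388,127),20)]:print(n,p(c,z),inb(p(c,z)))
    from plant import readout
    print(readout.read_state()["time"])
E
python3 g.py
```

```text
box [ 5.2450000e+02 -1.3490000e+02  2.4373915e-01] [ 0.8  1.7  1.9 -0.7 -1.8 -1.1 -0.9  0.1]
wedge [5.65650000e+02 3.63000000e+01 1.93590882e-01] [ 0.3 -0.1 -0.4 -1.6 -1.   0.7  1.1  1. ]
corner [590.3 -59.8] thin [575.3 -12.8] thick [556.   85.4]
inbox: thin [ 78.8 106.2] thick [ 83.7 206.2]
lid bolt FL [595.7 -53. ] FLcorner [602.6 -39.7]Traceback (most recent call last):
  File "g.py", line 18, in <module>
    for n,c,z in[("motor",(273,500),40),("bracketlow",(114,207),5),("bracket right",(197,127),5),("bracket top L",(30,105),50),("brt",(118,22),50),("offcut",(388,127),20)]:print(n,p(c,z),inb(p(c,z)))
                                                                                                                                                                                           ~~~^^^^^^^^
  File "g.py", line 15, in <lambda>
    c,s=np.cos(b[2]),np.sin(b[2]);inb=lambda X:(np.array([[c,s],[-s,c]])@(X-b[:2])).round(1)
                                                ~~~~~~~~^^^^^^^^^^^^^^^^
ValueError: setting an array element with a sequence. The requested array has an inhomogeneous shape after 2 dimensions. The detected shape was (2, 2) + inhomogeneous part.
```

Confirmed: the plain wood piece at (321,226) is the wedge, with its thin end facing the box and already lined up with the foot. In the box frame it is at x≈81. The corner is at about (591,-60). I'll go above it with the fingers shut and turned across.

play_rows(
  delta_rot=[
    [0, 0, 0.9],
    [0, 0, 0.9],
    [0, 0, 0.9],
    [0, 0, 0.9],
    [0, 0, 0.9],
    [0, 0, 0.9],
    [0, 0, 0.9],
    [0, 0, 0.9],
    [0, 0, 0.9],
    [0, 0, 0.9],
    [0, 0, 0.9],
    [0, 0, 0.9],
    [0, 0, 0.9],
    [0, 0, 0.9],
    [0, 0, 0.9],
    [0, 0, 0.9],
    [0, 0, 0.9],
    [0, 0, 0.9],
    [0, 0, 0.9],
    [0, 0, 0],
  ],
  translation=[
    [0.68, 0.975, 0],
    [0.68, 0.975, 0],
    [0.68, 0.975, 0],
    [0.68, 0.975, 0],
    [0.68, 0.975, 0],
    [0.68, 0.975, 0],
    [0.68, 0.975, 0],
    [0.68, 0.975, 0],
    [0.68, 0.975, 0],
    [0.68, 0.975, 0],
    [0.68, 0.975, 0],
    [0.68, 0.975, 0],
    [0.68, 0.975, 0],
    [0.68, 0.975, 0],
    [0.68, 0.975, 0],
    [0.68, 0.975, 0],
    [0.68, 0.975, 0],
    [0.68, 0.975, 0],
    [0.68, 0.975, 0],
    [0, 0, 0],
  ],
  grip=[-1, -1, -1, -1, -1, -1, -1, -1, -1, -1, -1, -1, -1, -1, -1, -1, -1, -1, -1, -1],
)

```text
time: 2.6
position: [592.8, -57.0, 238.7]
eef_rot: [3.14, -0.002, 1.819]
contact_force: [-0.5, -0.0, 0.2]
gripper_width: 0.003
grip_force: 0.0
```

play_rows(
  delta_rot=[
    [0, 0, 0],
    [0, 0, 0],
    [0, 0, 0],
    [0, 0, 0],
    [0, 0, 0],
    [0, 0, 0],
  ],
  translation=[
    [0, 0, -1],
    [0, 0, -1],
    [0, 0, -1],
    [0, 0, -1],
    [0, 0, -1],
    [0, 0, 0],
  ],
  grip=[-1, -1, -1, -1, -1, -1],
)

```text
time: 3.35
position: [589.6, -62.0, 86.8]
eef_rot: [-3.137, -0.001, 1.811]
contact_force: [-1.7, -0.0, 0.5]
gripper_width: 0.004
grip_force: 0.0
```

play_rows(
  delta_rot=[
    [0, 0, 0],
    [0, 0, 0],
    [0, 0, 0],
    [0, 0, 0],
  ],
  translation=[
    [0, 0, -0.3],
    [0, 0, -0.2],
    [0, 0, -0.2],
    [0, 0, 0],
  ],
  grip=[-1, -1, -1, -1],
)

```text
time: 3.85
position: [591.8, -61.3, 67.5]
eef_rot: [-3.141, -0.0, 1.812]
contact_force: [-0.0, 0.1, 0.1]
gripper_width: 0.004
grip_force: 0.0
```

play_rows(
  delta_rot=[
    [0, 0, 0],
    [0, 0, 0],
    [0, 0, 0],
  ],
  translation=[
    [0, 0, -0.1],
    [0, 0, -0.1],
    [0, 0, 0],
  ],
  grip=[-1, -1, -1],
)

```text
time: 4.22
position: [592.8, -59.9, 62.3]
eef_rot: [3.14, -0.001, 1.813]
contact_force: [1.2, 3.3, 5.2]
gripper_width: 0.005
grip_force: 2.7
```

Run:
```python
from plant import imaging
import cv2
a=imaging.snapshot("side")[140:290,240:440,::-1]
cv2.imwrite("pics/s1.png",cv2.resize(a,None,fx=4,fy=4,interpolation=cv2.INTER_CUBIC))
```

```text
(no output)
```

View pics/s1.png

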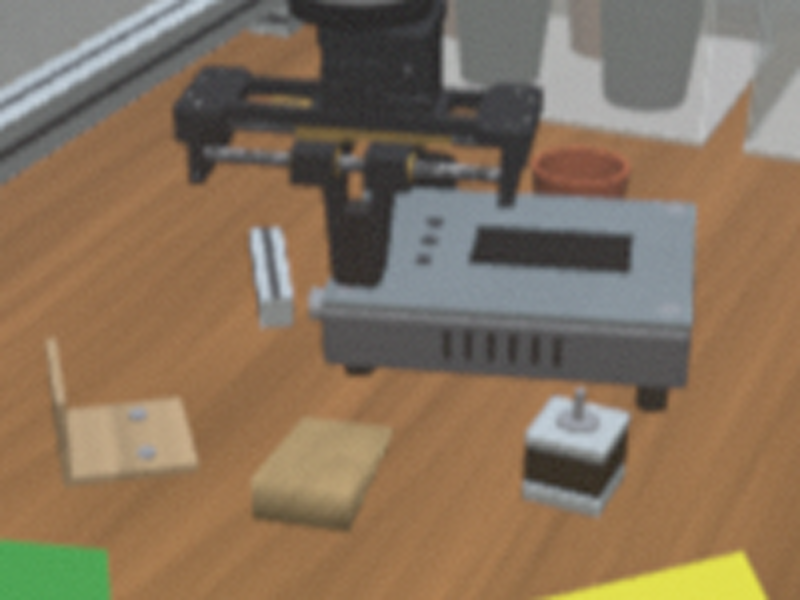

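The fingers are on the far-left corner of the lid and contact has started (5 N). The wedge is clear, with its thick end at about (305,500) in this crop. I'll press further until the short foot meets the bench.

play_rows(
  delta_rot=[
    [0, 0, 0],
    [0, 0, 0],
    [0, 0, 0],
  ],
  translation=[
    [0, 0, -0.1],
    [0, 0, -0.1],
    [0, 0, 0],
  ],
  grip=[-1, -1, -1],
)

```text
time: 4.65
position: [593.9, -58.1, 56.9]
eef_rot: [3.137, -0.002, 1.814]
contact_force: [1.3, 7.0, 7.5]
gripper_width: -0.001
grip_force: 4.0
```

play_rows(
  delta_rot=[
    [0, 0, 0],
    [0, 0, 0],
  ],
  translation=[
    [0, 0, -0.07],
    [0, 0, 0],
  ],
  grip=[-1, -1],
)

```text
time: 4.9
position: [594.1, -57.7, 56.2]
eef_rot: [3.137, -0.002, 1.814]
contact_force: [-3.3, 8.5, 18.4]
gripper_width: 0.002
grip_force: 9.7
```

play_rows(
  delta_rot=[
    [0, 0, 0],
    [0, 0, 0],
  ],
  translation=[
    [0, 0, -0.07],
    [0, 0, 0],
  ],
  grip=[-1, -1],
)

```text
time: 5.15
position: [594.3, -57.6, 55.8]
eef_rot: [3.137, -0.001, 1.814]
contact_force: [-8.1, 8.0, 34.5]
gripper_width: 0.007
grip_force: 17.6
```

The short foot grounded at z≈56.5, so the gap is about 7.5 mm. I'll release and move behind the thick end.

play_rows(
  delta_rot=[
    [0, 0, 0],
    [0, 0, 0],
    [0, 0, 0],
    [0, 0, 0],
    [0, 0, 0],
    [0, 0, 0],
  ],
  translation=[
    [0, 0, 0.3],
    [0, 0, 0.5],
    [0, 0, 1],
    [0, 0, 0.2],
    [0, 0, 0],
    [0, 0, 0],
  ],
  grip=[-1, -1, -1, -1, -1, -1],
)

```text
time: 5.9
position: [591.1, -61.5, 110.4]
eef_rot: [-3.14, -0.0, 1.812]
contact_force: [0.4, 0.9, -1.1]
gripper_width: 0.002
grip_force: 0.0
```

play_rows(
  delta_rot=[
    [0, 0, 0],
    [0, 0, 0],
    [0, 0, 0],
    [0, 0, 0],
    [0, 0, 0],
    [0, 0, 0],
    [0, 0, 0],
    [0, 0, 0],
  ],
  translation=[
    [-0.24, 0.97, 0],
    [-0.24, 0.97, 0],
    [-0.24, 0.97, 0],
    [-0.24, 0.97, 0],
    [-0.24, 0.97, 0],
    [-0.24, 0.97, 0],
    [0, 0, -1],
    [0, 0, 0],
  ],
  grip=[-1, -1, -1, -1, -1, -1, -1, -1],
)

```text
time: 6.9
position: [546.5, 112.8, 79.2]
eef_rot: [-3.136, 0.0, 1.813]
contact_force: [0.7, -1.0, 0.4]
gripper_width: 0.007
grip_force: 0.0
```

Run:
```python
from plant import imaging
import cv2
a=imaging.snapshot("side")[140:290,240:440,::-1]
b=imaging.snapshot("top")[135:315,250:490,::-1]
cv2.imwrite("pics/t2.png",cv2.resize(b,(800,600),interpolation=cv2.INTER_CUBIC))
cv2.imwrite("pics/s2.png",cv2.resize(a,None,fx=4,fy=4,interpolation=cv2.INTER_CUBIC))
```

```text
(no output)
```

View pics/s2.png

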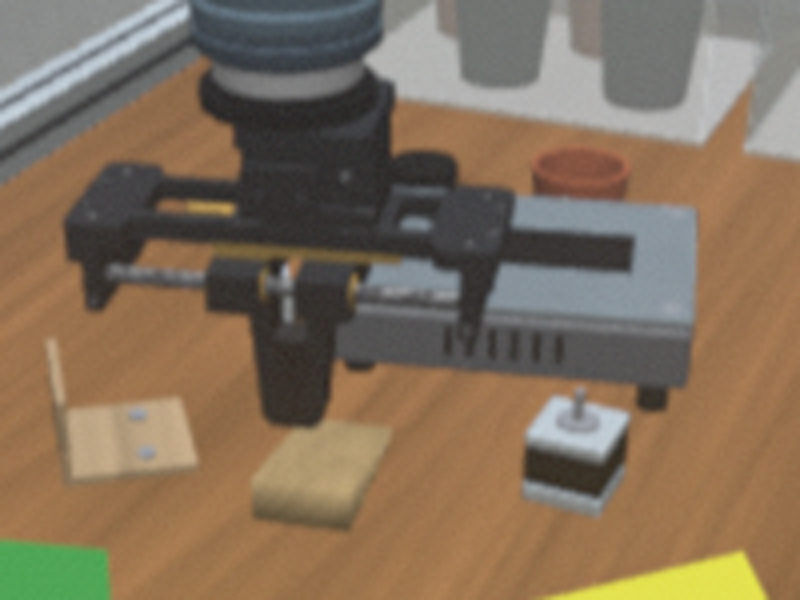

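The side view shows the fingers behind the wedge's thick end, clear of the bracket and motor. I'll lower to 12 mm and advance along the box's -y.

play_rows(
  delta_rot=[
    [0, 0, 0],
    [0, 0, 0],
    [0, 0, 0],
    [0, 0, 0],
    [0, 0, 0],
  ],
  translation=[
    [0, 0, -0.9],
    [0, 0, -0.8],
    [0, 0, -0.6],
    [0, 0, 0],
    [0, 0, 0],
  ],
  grip=[-1, -1, -1, -1, -1],
)

```text
time: 7.62
position: [549.5, 113.4, 13.3]
eef_rot: [3.14, -0.0, 1.812]
contact_force: [0.6, -0.7, 0.7]
gripper_width: 0.007
grip_force: 0.0
```

play_rows(
  delta_rot=[
    [0, 0, 0],
    [0, 0, 0],
    [0, 0, 0],
    [0, 0, 0],
    [0, 0, 0],
    [0, 0, 0],
    [0, 0, 0],
    [0, 0, 0],
    [0, 0, 0],
    [0, 0, 0],
    [0, 0, 0],
    [0, 0, 0],
  ],
  translation=[
    [0.05, -0.2, 0],
    [0.05, -0.2, 0],
    [0.05, -0.2, 0],
    [0.05, -0.2, 0],
    [0.05, -0.2, 0],
    [0.05, -0.2, 0],
    [0.05, -0.2, 0],
    [0.05, -0.2, 0],
    [0.05, -0.2, 0],
    [0.05, -0.2, 0],
    [0, 0, 0],
    [0, 0, 0],
  ],
  grip=[-1, -1, -1, -1, -1, -1, -1, -1, -1, -1, -1, -1],
)

```text
time: 9.12
position: [563.6, 53.1, 12.4]
eef_rot: [-3.141, 0.0, 1.812]
contact_force: [-0.4, 0.3, -0.4]
gripper_width: 0.008
grip_force: 0.0
```

Run:
```python
from plant import imaging
import cv2
b=imaging.snapshot("side")[140:290,240:440,::-1]
cv2.imwrite("pics/t3.png",cv2.resize(b,(800,600),interpolation=cv2.INTER_CUBIC))
```

```text
(no output)
```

View pics/t3.png

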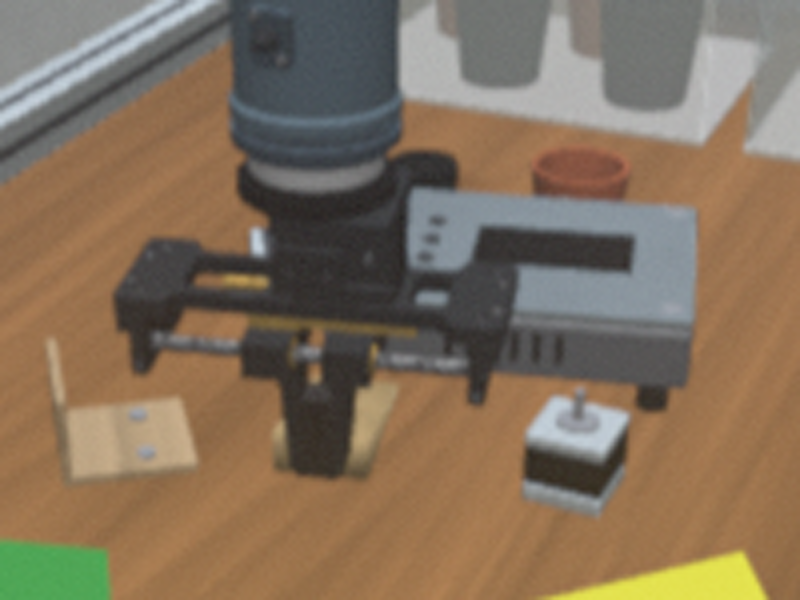

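The wedge is sliding straight, pushed centrally, and the motor is clear. I'll go on in small steps and watch the force.

play_rows(
  delta_rot=[
    [0, 0, 0],
    [0, 0, 0],
    [0, 0, 0],
    [0, 0, 0],
    [0, 0, 0],
  ],
  translation=[
    [0.04, -0.16, 0],
    [0.04, -0.16, 0],
    [0.04, -0.16, 0],
    [0, 0, 0],
    [0, 0, 0],
  ],
  grip=[-1, -1, -1, -1, -1],
)

```text
time: 9.8
position: [567.3, 38.8, 12.5]
eef_rot: [3.142, 0.0, 1.812]
contact_force: [-0.1, 0.4, 0.7]
gripper_width: 0.002
grip_force: 0.0
```

play_rows(
  delta_rot=[
    [0, 0, 0],
    [0, 0, 0],
    [0, 0, 0],
  ],
  translation=[
    [0.025, -0.1, 0],
    [0.025, -0.1, 0],
    [0, 0, 0],
  ],
  grip=[-1, -1, -1],
)

```text
time: 10.18
position: [569.0, 32.5, 12.5]
eef_rot: [3.142, 0.0, 1.812]
contact_force: [0.3, 0.7, 0.9]
gripper_width: 0.001
grip_force: 0.0
```

play_rows(
  delta_rot=[
    [0, 0, 0],
    [0, 0, 0],
  ],
  translation=[
    [0.025, -0.1, 0],
    [0, 0, 0],
  ],
  grip=[-1, -1],
)

```text
time: 10.42
position: [569.7, 29.5, 12.5]
eef_rot: [-3.142, 0.0, 1.812]
contact_force: [0.3, 0.8, 0.7]
gripper_width: 0.006
grip_force: 0.0
```

play_rows(
  delta_rot=[
    [0, 0, 0],
    [0, 0, 0],
  ],
  translation=[
    [0.025, -0.1, 0],
    [0, 0, 0],
  ],
  grip=[-1, -1],
)

```text
time: 10.68
position: [570.5, 26.5, 12.5]
eef_rot: [3.142, 0.0, 1.812]
contact_force: [0.1, -0.4, -0.2]
gripper_width: 0.009
grip_force: 0.0
```

play_rows(
  delta_rot=[
    [0, 0, 0],
    [0, 0, 0],
  ],
  translation=[
    [0.025, -0.1, 0],
    [0, 0, 0],
  ],
  grip=[-1, -1],
)

```text
time: 10.92
position: [571.2, 23.5, 12.5]
eef_rot: [-3.142, 0.0, 1.812]
contact_force: [0.3, 0.4, -0.1]
gripper_width: 0.007
grip_force: 0.0
```

play_rows(
  delta_rot=[
    [0, 0, 0],
    [0, 0, 0],
  ],
  translation=[
    [0.025, -0.1, 0],
    [0, 0, 0],
  ],
  grip=[-1, -1],
)

```text
time: 11.18
position: [571.8, 21.1, 12.5]
eef_rot: [3.141, -0.0, 1.812]
contact_force: [0.4, 2.0, 0.3]
gripper_width: 0.007
grip_force: 0.7
```

play_rows(
  delta_rot=[
    [0, 0, 0],
    [0, 0, 0],
  ],
  translation=[
    [0.017, -0.07, 0],
    [0, 0, 0],
  ],
  grip=[-1, -1],
)

```text
time: 11.42
position: [572.0, 20.6, 12.5]
eef_rot: [3.141, -0.002, 1.813]
contact_force: [-1.5, 5.5, 0.1]
gripper_width: -0.0
grip_force: 2.6
```

Clear resistance at the foot: 5.5 N. I'll push a bit further to seat it.

play_rows(
  delta_rot=[
    [0, 0, 0],
    [0, 0, 0],
  ],
  translation=[
    [0.012, -0.05, 0],
    [0, 0, 0],
  ],
  grip=[-1, -1],
)

```text
time: 11.68
position: [572.1, 20.3, 12.5]
eef_rot: [3.141, -0.003, 1.814]
contact_force: [-1.9, 6.6, 1.4]
gripper_width: 0.003
grip_force: 3.9
```

play_rows(
  delta_rot=[
    [0, 0, 0],
    [0, 0, 0],
  ],
  translation=[
    [0.012, -0.05, 0],
    [0, 0, 0],
  ],
  grip=[-1, -1],
)

```text
time: 11.92
position: [572.4, 19.3, 12.6]
eef_rot: [3.141, -0.004, 1.815]
contact_force: [-1.7, 8.1, 1.1]
gripper_width: 0.008
grip_force: 4.4
```

Seated. I'll back off, rise and look.

play_rows(
  delta_rot=[
    [0, 0, 0],
    [0, 0, 0],
    [0, 0, 0],
    [0, 0, 0],
    [0, 0, 0],
    [0, 0, 0],
    [0, 0, 0],
    [0, 0, 0],
    [0, 0, 0],
  ],
  translation=[
    [-0.05, 0.2, 0],
    [-0.1, 0.4, 0],
    [-0.1, 0.4, 0],
    [0, 0, 0.9],
    [0, 0, 0.9],
    [0, 0, 0.9],
    [0, 0, 0.6],
    [0, 0, 0],
    [0, 0, 0],
  ],
  grip=[-1, -1, -1, -1, -1, -1, -1, -1, -1],
)

```text
time: 13.05
position: [564.9, 45.7, 110.6]
eef_rot: [-3.14, 0.0, 1.812]
contact_force: [0.2, -0.1, -0.3]
gripper_width: 0.003
grip_force: 0.0
```

Run:
```python
from plant import imaging
import cv2
b=imaging.snapshot("side")[160:280,260:420,::-1]
cv2.imwrite("pics/s4.png",cv2.resize(b,(800,600),interpolation=cv2.INTER_CUBIC))
```

```text
(no output)
```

View pics/s4.png

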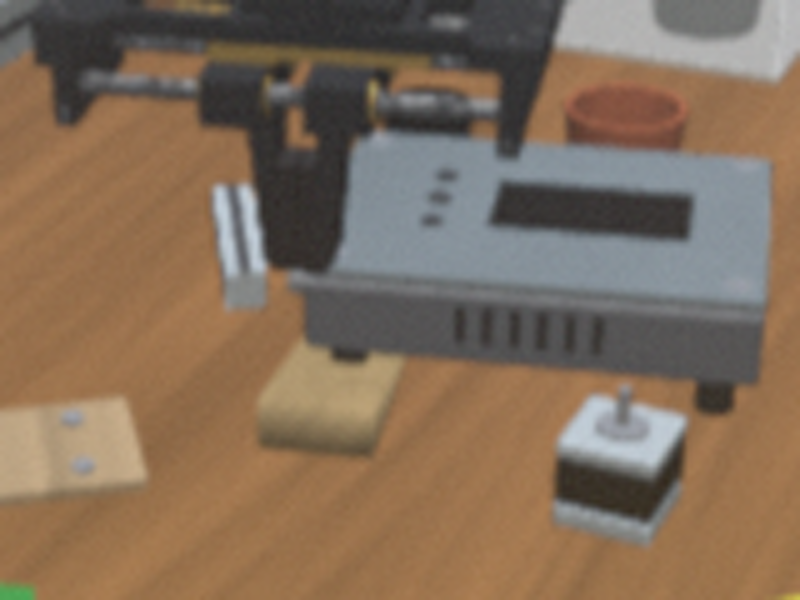

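The wedge sits under the short foot (foot at (350,352) in the crop), and the box is level with the bystanders untouched. Now I'll press the corner.

play_rows(
  delta_rot=[
    [0, 0, 0],
    [0, 0, 0],
    [0, 0, 0],
    [0, 0, 0],
    [0, 0, 0],
    [0, 0, 0],
    [0, 0, 0],
    [0, 0, 0],
  ],
  translation=[
    [0.21, -0.88, 0],
    [0.21, -0.88, 0],
    [0.21, -0.88, 0],
    [0.21, -0.88, 0],
    [0, 0, -0.8],
    [0, 0, -0.5],
    [0, 0, -0.15],
    [0, 0, 0],
  ],
  grip=[-1, -1, -1, -1, -1, -1, -1, -1],
)

```text
time: 14.1
position: [590.6, -59.1, 67.8]
eef_rot: [-3.141, -0.0, 1.813]
contact_force: [-0.4, -0.6, 0.5]
gripper_width: 0.009
grip_force: 0.0
```

play_rows(
  delta_rot=[
    [0, 0, 0],
    [0, 0, 0],
    [0, 0, 0],
    [0, 0, 0],
  ],
  translation=[
    [0, 0, -0.07],
    [0, 0, -0.05],
    [0, 0, 0],
    [0, 0, 0],
  ],
  grip=[-1, -1, -1, -1],
)

```text
time: 14.6
position: [590.9, -59.8, 64.6]
eef_rot: [3.141, 0.0, 1.812]
contact_force: [-0.0, -0.1, 0.4]
gripper_width: 0.008
grip_force: 0.0
```

play_rows(
  delta_rot=[
    [0, 0, 0],
    [0, 0, 0],
    [0, 0, 0],
  ],
  translation=[
    [0, 0, -0.05],
    [0, 0, -0.05],
    [0, 0, 0],
  ],
  grip=[-1, -1, -1],
)

```text
time: 14.98
position: [591.0, -59.6, 64.1]
eef_rot: [-3.142, 0.001, 1.812]
contact_force: [-9.9, 0.4, 24.6]
gripper_width: 0.007
grip_force: 12.3
```

play_rows(
  delta_rot=[
    [0, 0, 0],
    [0, 0, 0],
    [0, 0, 0],
    [0, 0, 0],
  ],
  translation=[
    [0, 0, -0.03],
    [0, 0, 0],
    [0, 0, 0],
    [0, 0, 0],
  ],
  grip=[-1, -1, -1, -1],
)

```text
time: 15.48
position: [591.1, -59.6, 63.9]
eef_rot: [3.141, 0.002, 1.812]
contact_force: [-11.2, 0.2, 31.8]
gripper_width: 0.01
grip_force: 15.8
```

The lid holds at 64 mm under 32 N, so the box is level and solid. I'll ease to a moderate push and check it is steady.

play_rows(
  delta_rot=[
    [0, 0, 0],
    [0, 0, 0],
    [0, 0, 0],
    [0, 0, 0],
    [0, 0, 0],
    [0, 0, 0],
  ],
  translation=[
    [0, 0, 0.05],
    [0, 0, 0],
    [0, 0, 0],
    [0, 0, 0],
    [0, 0, 0],
    [0, 0, 0],
  ],
  grip=[-1, -1, -1, -1, -1, -1],
)

```text
time: 16.23
position: [591.0, -59.7, 64.1]
eef_rot: [3.142, 0.001, 1.812]
contact_force: [-7.4, -0.8, 20.1]
gripper_width: 0.004
grip_force: 9.8
```

Run:
```python
from plant import imaging
import cv2
b=imaging.snapshot("side")[160:280,260:420,::-1]
cv2.imwrite("pics/s5.png",cv2.resize(b,(800,600),interpolation=cv2.INTER_CUBIC))
```

```text
(no output)
```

View pics/s5.png

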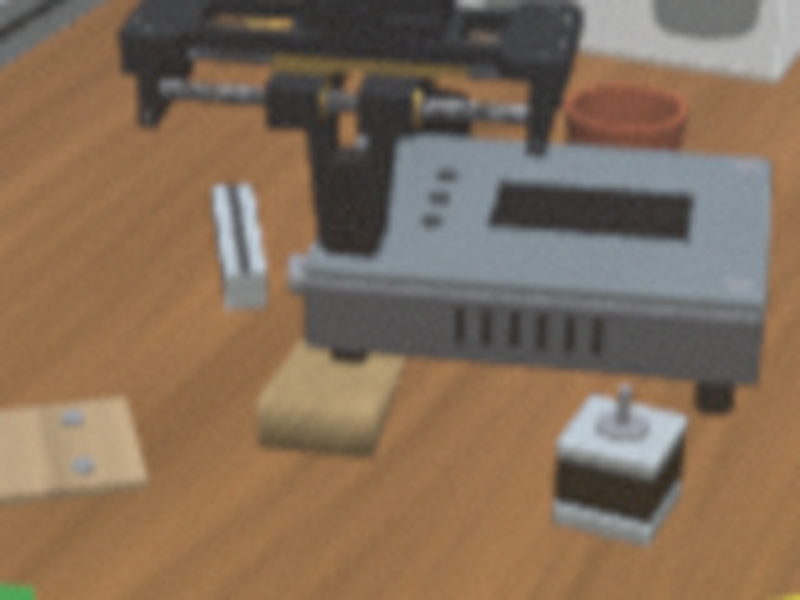

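The finger is firmly down on the corner (20 N), the box is unmoved and level, and the wedge stays under the foot. I'll hand it in.

```bash
python3 -c "
from plant import order
print(order.close_job())"
```

```text
the job is handed in; nothing more can be done
None
```

The job is handed in, though no verdict came back: the box was rocked and released, the wedge was slid under the short foot, and the fingertip is holding the corner at about 20 N with the lid steady at 64 mm (level).

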